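# Put the impact sockets back on their rail in order of size

### The arm

A 7-joint arm with a two-finger parallel gripper is mounted at the origin on a cart in front of the work surface, level with it; the furniture and walls round the work are solid. World frame = base frame: x ahead of the robot, y to its left, z up, the work surface at z = 0. Lengths are in m, angles in rad, forces in N, time in s.
With the tool pointing down it reaches from about 0.425 to 1.025 m from the base axis. Payload 9.4 kg.
Tool frame: the origin (TCP) lies at the very end of the fingers, on their centre line; the grasp point (between the pads) lies 19 mm behind it; z points along the fingers, x is the direction in which the jaws open and shut, and the axes are right-handed (so a half turn about z gives the same grasp; the last joint's range is limited). The gripper opens to 93 mm and grips with 3 to 60 N. Pads are 15 mm wide; open, the fingers measure 128 mm over their backs; the gripper's body (75 mm by 188 mm) begins 65 mm behind the grasp point.
Start: joints at [-1.406, 0.599, -0.003, 1.599, 0.002, 0.943, -0.08], TCP at [0.174, 0.704, 0.219] pointing down, gripper open.
Joint ranges: [-2.57, 2.57], [-0.35, 1.97], [-1.29, 1.29], [0.11, 2.56], [-1.05, 4.19], [0.11, 1.86], [-2.63, 2.63]. Speed limits (rad/s): [2.22, 2.22, 3.01, 3.01, 3.14, 3.14, 3.14].

### API

Orientations are given as a unit quaternion [w, x, y, z].
In Python, from rig import env gives the robot as it stands.
- The arm moves only by the tool carry_out, never from a script. Its argument "plan" is a list of rows, each a list of 5 numbers: the opening, from 0 (shut) to 1 (fully open), then the shift along the tool's x, y, z in m, then the turn about the tool's z in degrees. In form: [[claw, x, y, z, yaw], ...]. A call has exactly 5 rows; each row is the pose to reach, as a shift and turn from the pose commanded when the call began, along the tool's axes at that moment; what a row does not reach only later rows make up. A row lasts 1/10 s, in which the tool goes at most 50 mm and 8.59 degrees, less where a joint would pass 70% of its speed; a pose out of reach is approached as far as the arm can. A call with a gripper value outside its range is refused whole. The fingers move at their own pace and stop on an object; the grip force is fixed at half the most. Time passes only in rows, so rows that repeat a pose let the fingers close, or fill a call up. It gives the time, the measured TCP pose, the force and the opening at its end, in the units of the state.
- env.observe(): the state, without advancing time (a new reading comes with each control period).
- env.grab_frame(name): name is "side" or "top" or "wrist"; returns a dict with "color" (400x640x3 uint8, red, green, blue), "K" (3x3 intrinsics, pixels), "R" (3x3) and "t" (3): a world point X has camera coordinates R X + t. Camera axes: x right, y down, z forward; pixel columns grow to the right and rows downward; lengths in m; the calibration is good to about 2 mm. A picture is of the moment at which its call begins. There is no depth.
- env.job_done(): hands the job in, once; it reports no verdict.
The state is a dict: "t": time; "joint_pos": joint angles; "joint_velocities": joint speeds; "effort": joint torques, N m; "eef_pos": TCP position; "tcp_rot": TCP orientation; "ft_force": force on the tool from outside, world axes, zero at the start; "torque": the same for the moment, N m; "finger_gap": opening from 0.0 (shut) to 1.0 (fully open).
Only numpy, scipy, OpenCV 4.12 (cv2) and the standard library are available. Lean on these libraries where they do the work, as an engineer would, in place of code of your own. Each camera call takes 0.05 s, during which the arm holds its last target. There are 200 camera calls.

### The job

Put the four loose impact sockets from the bench back on the socket rail in order of size. The largest of the set is still on its stud at one end of the rail: carry on from it, the next largest on the stud beside it and so on down to the smallest at the far end, each standing upright with its hexagon up and seated fully down over its stud.

Things in the scene. Friction and masses are not known exactly. Their poses are not given: they have to be found in the camera images.
- socket_30: Loose dark steel impact socket, the smallest of the five in the set: a plain round body 30 mm across and 44 mm tall with a shallow groove near its foot and a 20.5 mm hexagon opening in its top, about 150 g. It stands upright on the bench, hexagon up; the square drive hole underneath (19 mm wide) is open right through to the hexagon. Origin at the centre of its underside, z up.
- socket_36: Loose dark steel impact socket, the second smallest of the five in the set: a plain round body 36 mm across and 49 mm tall with a shallow groove near its foot and a 26 mm hexagon opening in its top, about 200 g. It stands upright on the bench, hexagon up; the square drive hole underneath (19 mm wide) is open right through to the hexagon. Origin at the centre of its underside, z up.
- socket_42: Loose dark steel impact socket, the middle-sized of the five in the set: a plain round body 42 mm across and 54 mm tall with a shallow groove near its foot and a 31 mm hexagon opening in its top, about 270 g. It stands upright on the bench, hexagon up; the square drive hole underneath (19 mm wide) is open right through to the hexagon. Origin at the centre of its underside, z up.
- socket_48: Loose dark steel impact socket, the second largest of the five in the set: a plain round body 48 mm across and 59 mm tall with a shallow groove near its foot and a 36 mm hexagon opening in its top, about 350 g. It stands upright on the bench, hexagon up; the square drive hole underneath (19 mm wide) is open right through to the hexagon. Origin at the centre of its underside, z up.
- socket_54: The largest socket of the set, same kind, 54 mm across and 64 mm tall, already seated on its stud at one end of the rail (either end, it differs from start to start); it is fixed there and stays. Origin at the centre of its underside, z up.
- rail: Aluminium channel 38 mm wide, 8 mm high, 324 mm long with its black end caps (10.5 mm high), fixed on the bench. Five stud places, 62 mm apart: at -124, -62, 0, 62, 124 mm on its y axis. Origin at the centre of its underside; y along it, z up. Behind it a fixed machine (0.26 m high and more): front face from (x 0.50, y -0.32) to (0.67, 0.12) m, switch box front from (0.53, 0.05) to (0.59, 0.19).
- stud_left: Free stud at +62 mm on the rail's y axis. A bullet-nosed steel stud 10 mm thick and 22 mm tall rising from a black plastic disc of 34 mm diameter, fixed on the rail; every socket's square hole fits loosely over it (about 4.5 mm play to each side). Origin at the centre of the disc's top face, where a seated socket's underside rests, 12 mm above the bench; z up.
- stud_mid: Free stud at the middle of the rail. A bullet-nosed steel stud 10 mm thick and 22 mm tall rising from a black plastic disc of 34 mm diameter, fixed on the rail; every socket's square hole fits loosely over it (about 4.5 mm play to each side). Origin at the centre of the disc's top face, where a seated socket's underside rests, 12 mm above the bench; z up.
- stud_right: Free stud at -62 mm on the rail's y axis. A bullet-nosed steel stud 10 mm thick and 22 mm tall rising from a black plastic disc of 34 mm diameter, fixed on the rail; every socket's square hole fits loosely over it (about 4.5 mm play to each side). Origin at the centre of the disc's top face, where a seated socket's underside rests, 12 mm above the bench; z up.
- stud_end: Free stud at the end of the rail opposite the largest socket. A bullet-nosed steel stud 10 mm thick and 22 mm tall rising from a black plastic disc of 34 mm diameter, fixed on the rail; every socket's square hole fits loosely over it (about 4.5 mm play to each side). Origin at the centre of the disc's top face, where a seated socket's underside rests, 12 mm above the bench; z up.

How it is judged:
At the end, for the whole second after the job is handed in: From the largest socket on, the 48, 42, 36 and 30 mm sockets sit on the four studs in that order: each centred within 8 mm of its stud, its underside within 4 mm of the disc's top, upright within 0.1 rad, released and at rest (horizontal distance between socket_42 and stud_mid below 0.008 m and z of socket_42 in the frame of stud_mid between -0.004 and 0.004 m and angle between each of socket_42, socket_30's own z axis and vertical below 0.1 rad and horizontal distance between socket_30 and stud_end below 0.008 m and z of socket_30 in the frame of stud_end between -0.004 and 0.004 m and ((y of socket_54 in the frame of rail above 0 m and horizontal distance between socket_48 and stud_left below 0.008 m and z of socket_48 in the frame of stud_left between -0.004 and 0.004 m and angle between each of socket_48, socket_36's own z axis and vertical below 0.1 rad and horizontal distance between socket_36 and stud_right below 0.008 m and z of socket_36 in the frame of stud_right between -0.004 and 0.004 m) or (not (y of socket_54 in the frame of rail above 0 m) and horizontal distance between socket_48 and stud_right below 0.008 m and z of socket_48 in the frame of stud_right between -0.004 and 0.004 m and angle between each of socket_48, socket_36's own z axis and vertical below 0.1 rad and horizontal distance between socket_36 and stud_left below 0.008 m and z of socket_36 in the frame of stud_left between -0.004 and 0.004 m)) and linear speed of each of socket_30, socket_36, socket_42, socket_48 below 0.02 m/s and angular speed of each of socket_30, socket_36, socket_42, socket_48 below 0.2 rad/s); the robot touches nothing.
It also fails if it takes over 112 s, if anything falls off the work surface, if the arm or the gripper's body presses on something with over 40 N, if the wrist force passes 120 N, or if a joint passes its speed limit or range.

## Working session

There is one attempt and no reset: what is moved stays moved. The work goes in short steps, Python scripts to look and compute and a tool call to move; the robot and the scene stay as the last step left them, time stands still between calls to the robot, and variables do not carry over. Pictures are saved under pics/ and viewed, about 12 in all and at most 16, crops included, and the job is handed in when it is done.

Besides the shell and the picture viewer there is one more tool, called after "Call:" as name([rows], argument=value, ...), one row to a line, values as JSON. carry_out: Moves the arm, as the interface text tells. Its arguments: {"type":"object","properties":{"plan":{"type":"array"}},"required":["plan"]}

```bash
ls; mkdir -p pics
cat > look.py <<'E'
import sys,cv2
from rig import env
for n in sys.argv[2:]:
    f=env.grab_frame(n); cv2.imwrite(f'pics/{sys.argv[1]}_{n}.png',f['color'][:,:,::-1])
    import pickle; pickle.dump(f,open(f'{n}.pkl','wb'))
s=env.observe(); print({k:s[k] for k in('t','eef_pos','tcp_rot','finger_gap','ft_force')})
E
python3 look.py a top side
```

```text
pics
{'t': 0.1, 'eef_pos': array([0.17351911, 0.70347141, 0.21785106]), 'tcp_rot': array([ 4.85793621e-04,  7.87234332e-01,  6.16653558e-01, -5.09010442e-04]), 'finger_gap': 1.0006947092841858, 'ft_force': array([-0.39298891, -0.53785759, -0.09669428])}
```

View pics/a_top.png

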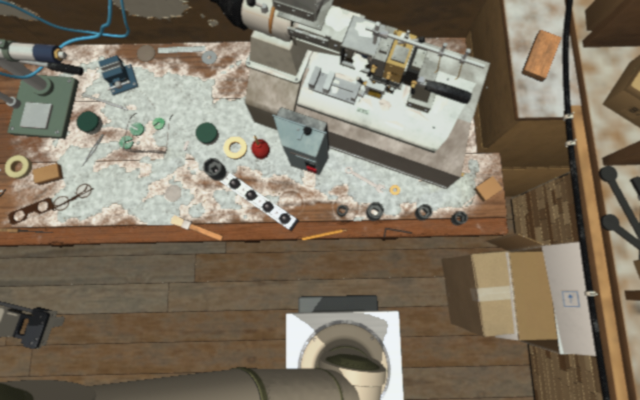

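View pics/a_side.png

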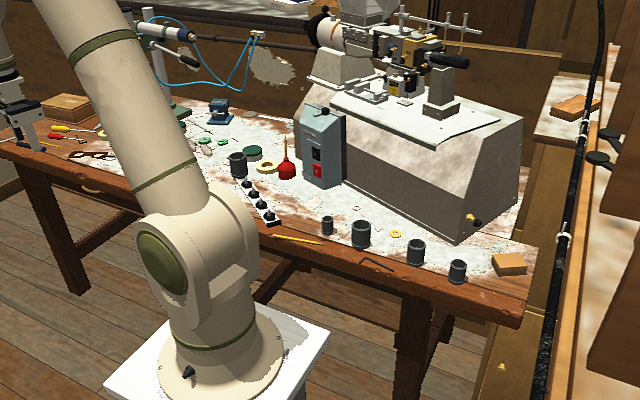

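The top view shows the four loose sockets at about (342,211), (375,212), (424,212) and (459,217). The rail runs from the 54 socket at (214,168) to (295,225). The side view shows them left to right as 30, 48, 42 and 36.

```bash
cat > geo.py <<'E'
import numpy as np,pickle,cv2
def load(n): return pickle.load(open(f'{n}.pkl','rb'))
def cast(f,uv,z):
    d=f['R'].T@np.linalg.inv(f['K'])@np.array([uv[0],uv[1],1.]); c=-f['R'].T@f['t']
    return c+d*(z-c[2])/d[2]
def proj(f,X):
    p=f['K']@(f['R']@np.asarray(X,float)+f['t']); return p[:2]/p[2]
E
python3 - <<'E'
from geo import *
f=load('top')
print(-f['R'].T@f['t'],f['K'][0,0])
for n,uv,z in [('30',(342,211),.044),('48',(375,212),.059),('42',(424,212),.054),('36',(459,217),.049),('54',(214,168),.076),('s1',(234,183),.03),('s2',(251,195),.03),('s3',(267,206),.03),('s4',(284,218),.03)]:
    p=cast(f,uv,z); print(n,p.round(3))
a=load('top')['color'][140:250,190:480,::-1]; b=load('side')['color'][140:300,220:480,::-1]
a=cv2.resize(a,None,fx=2.75,fy=2.75,interpolation=2); b=cv2.resize(b,None,fx=1.8,fy=1.8,interpolation=2)
im=np.zeros((a.shape[0]+b.shape[0],800,3),np.uint8); im[:a.shape[0],:a.shape[1]]=a[:,:800]; im[a.shape[0]:,:b.shape[1]]=b[:,:800]; cv2.imwrite('pics/crop.png',im)
f=load('side'); print(-f['R'].T@f['t'],f['K'][0,0])
E
```

```text
[0.23774716 0.03176842 1.20051753] 407.8323512529882
30 [ 0.431 -0.008  0.044]
48 [ 0.423 -0.1    0.059]
42 [ 0.421 -0.241  0.054]
36 [ 0.405 -0.34   0.049]
54 [0.558 0.356 0.076]
s1 [0.524 0.308 0.03 ]
s2 [0.486 0.257 0.03 ]
s3 [0.453 0.21  0.03 ]
s4 [0.416 0.16  0.03 ]
[-0.43066149 -0.46239872  0.75330553] 476.52368863293754
```

View pics/crop.png

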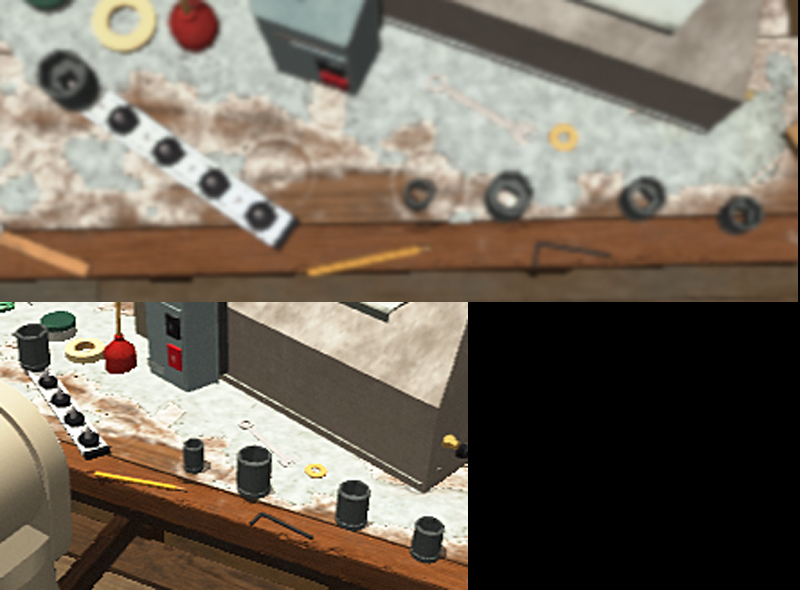

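```bash
cat > go.py <<'E'
# usage: go.py x y z jaw_deg -> total shift in tool axes and yaw
import sys,numpy as np
from scipy.spatial.transform import Rotation as Ro
from rig import env
s=env.observe(); q=s['tcp_rot']; R=Ro.from_quat(np.roll(q,-1)).as_matrix()
x,y,z,a=map(float,sys.argv[1:5])
d=R.T@(np.array([x,y,z])-s['eef_pos']); cur=np.degrees(np.arctan2(R[1,0],R[0,0]))
yaw=-((a-cur+180)%360-180)
print('pos',s['eef_pos'].round(4),'jaw',cur.round(1),'gap',round(s['finger_gap'],3),'q7',round(s['joint_pos'][6],2),'t',s['t'])
print('shift',d.round(4),'yaw',yaw.round(1),'z/rows',(np.linalg.norm(d)/.05).round(1),'tilt',R[:,2].round(3))
E
python3 go.py .45 .205 .26 -36
```

```text
pos [0.1735 0.7035 0.2179] jaw 76.1 gap 1.001 q7 -0.08 t 0.1
shift [-0.4178  0.3878 -0.0415] yaw 112.1 z/rows 11.4 tilt [-0.    -0.001 -1.   ]
```

Call:
carry_out([
  [1,-0.035,0.032,-0.01,8],
  [1,-0.07,0.064,-0.02,16],
  [1,-0.105,0.096,-0.03,24],
  [1,-0.14,0.128,-0.04,32],
  [1,-0.175,0.16,-0.04,40],
])

```text
t: 0.6
eef_pos: [0.288, 0.4943, 0.2597]
tcp_rot: [-0.001, 0.952, 0.307, 0.001]
ft_force: [1.0, -0.5, 0.8]
finger_gap: 0.999
```

```bash
python3 go.py .45 .205 .26 -36
```

```text
pos [0.288  0.4943 0.2597] jaw 35.8 gap 0.999 q7 -0.41 t 0.6
shift [-0.0379  0.3294 -0.0007] yaw 71.8 z/rows 6.6 tilt [ 0.001  0.002 -1.   ]
```

Call:
carry_out([
  [1,-0.005,0.04,0,8],
  [1,-0.011,0.085,0,16],
  [1,-0.016,0.13,0,24],
  [1,-0.022,0.175,0,32],
  [1,-0.027,0.22,0,40],
])

```text
t: 1.1
eef_pos: [0.3954, 0.3004, 0.2586]
tcp_rot: [-0.0, 0.999, -0.036, -0.0]
ft_force: [0.4, -0.0, 0.0]
finger_gap: 0.999
```

```bash
python3 go.py .45 .205 .26 -36; python3 look.py b wrist
```

```text
pos [0.3954 0.3004 0.2586] jaw -4.2 gap 0.999 q7 -0.64 t 1.1
shift [ 0.0614  0.0911 -0.0014] yaw 31.8 z/rows 2.2 tilt [-0.  0. -1.]
{'t': 1.15, 'eef_pos': array([0.39884122, 0.29350438, 0.2590173 ]), 'tcp_rot': array([ 1.02491562e-03,  9.99015817e-01, -4.43370473e-02,  7.57647755e-04]), 'finger_gap': 1.0010554545707773, 'ft_force': array([ 2.04088026, -5.93345214, -1.44394382])}
```

View pics/b_wrist.png

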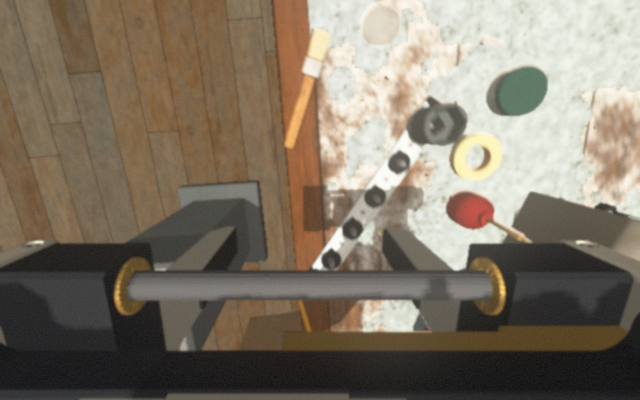

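Shows the rail, the 54 socket at (440,123), and discs at about (399,162), (374,197), (351,229) and (331,259). I'll take a still frame and segment it.

```bash
python3 look.py c wrist
python3 - <<'E'
from geo import *
f=load('wrist'); im=f['color'][:,:,::-1]
c=im[70:290,290:490]; cv2.imwrite('pics/crop2.png',cv2.resize(c,None,fx=2.7,fy=2.7,interpolation=cv2.INTER_CUBIC))
g=im.max(2); print(-f['R'].T@f['t'],f['K'][0,0])
m=(g<75).astype(np.uint8)
n,l,s,ce=cv2.connectedComponentsWithStats(m[70:290,290:490])
for i in range(1,n):
    if s[i,4]>40: uv=ce[i]+[290,70]; print(s[i],uv.round(1),cast(f,uv,.014).round(4))
E
```

```text
{'t': 1.2, 'eef_pos': array([0.39741938, 0.29663555, 0.25894194]), 'tcp_rot': array([ 6.76215484e-04,  9.99212378e-01, -3.96731248e-02,  4.58622919e-04]), 'finger_gap': 1.0012215763811552, 'ft_force': array([-1.07689394,  1.26632584,  0.30913307])}
[0.40497099 0.36154608 0.424848  ] 278.01883779733726
[ 51 143  18  19 158] [349.1 221.6] [0.4547 0.2171 0.014 ]
[ 93 160  37  43 690] [396.4 255.9] [0.5272 0.1522 0.014 ]
[ 31 175  18  18 151] [329.5 252.9] [0.4204 0.1673 0.014 ]
[166 175  34  28 311] [476.7 254.4] [0.6559 0.1432 0.014 ]
[  0 194  51  10 137] [315.6 270.1] [0.3957 0.1389 0.014 ]
[137 201  20   7  61] [436.8 272.7] [0.5929 0.1162 0.014 ]
```

View pics/crop2.png

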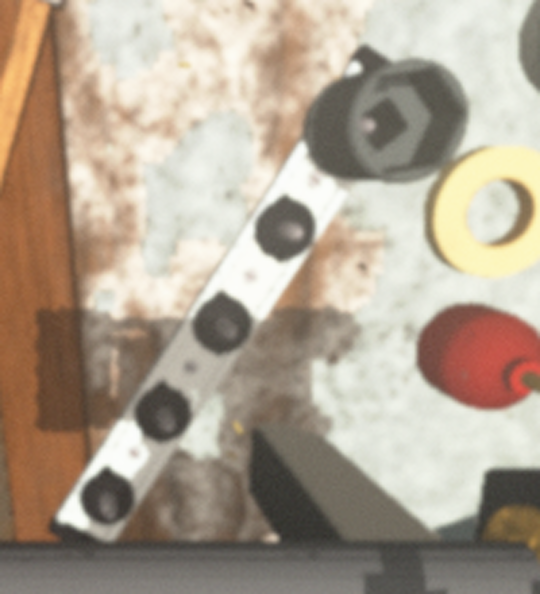

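Run:
```python
from geo import *
f=load('wrist'); P=[]
for u,v in[(285,229),(222,323),(163,411),(106,496)]:
    P.append(cast(f,(290+u/2.7,70+v/2.7),.0115)[:2])
P=np.array(P); print(P.round(4),np.linalg.norm(np.diff(P,axis=0),axis=1))
c=P.mean(0); d=np.linalg.svd(P-c)[2][0]; d*=np.sign(d[1])
print('dir',d,np.degrees(np.arctan2(d[1],d[0])))
for k in(1.5,.5,-.5,-1.5): print((c+d*k*.062).round(4))
print(cast(f,(290+370/2.7,70+125/2.7),.034))
```

```text
[[0.5288 0.3136]
 [0.4928 0.2642]
 [0.4569 0.2151]
 [0.4201 0.1647]] [0.06111907 0.06085335 0.06243428]
dir [0.58940535 0.80783744] 53.885178526758416
[0.5294 0.3145]
[0.4929 0.2644]
[0.4564 0.2144]
[0.4198 0.1643]
[0.56495363 0.36396151 0.034     ]
```

```bash
python3 go.py .43 -.008 .22 -36
```

```text
pos [0.3974 0.2966 0.2589] jaw -4.5 gap 1.001 q7 -0.64 t 1.2
shift [0.0566 0.301  0.0394] yaw 31.5 z/rows 6.2 tilt [ 0.001 -0.001 -1.   ]
```

Call:
carry_out([
  [0.7,0.009,0.045,0.006,8],
  [0.7,0.017,0.09,0.012,16],
  [0.7,0.026,0.135,0.018,24],
  [0.7,0.034,0.18,0.024,31.5],
  [0.7,0.043,0.225,0.03,31.5],
])

```text
t: 1.7
eef_pos: [0.4225, 0.0738, 0.2284]
tcp_rot: [-0.0, 0.952, -0.305, 0.0]
ft_force: [0.8, 0.2, 0.3]
finger_gap: 0.703
```

```bash
python3 go.py .43 -.008 .22 -36
```

```text
pos [0.4225 0.0738 0.2284] jaw -35.5 gap 0.703 q7 -0.62 t 1.7
shift [0.0535 0.0623 0.0084] yaw 0.5 z/rows 1.7 tilt [ 0.  0. -1.]
```

Call:
carry_out([
  [0.7,0.025,0.031,0.004,0.5],
  [0.7,0.053,0.062,0.008,0.5],
  [0.7,0.053,0.062,0.008,0.5],
  [0.7,0.053,0.062,0.008,0.5],
  [0.7,0.053,0.062,0.008,0.5],
])

```text
t: 2.2
eef_pos: [0.4302, -0.0052, 0.2205]
tcp_rot: [-0.0, 0.952, -0.307, -0.0]
ft_force: [-0.2, -0.7, 0.1]
finger_gap: 0.701
```

```bash
python3 look.py d wrist; python3 go.py .43 -.008 .22 -36
```

```text
{'t': 2.25, 'eef_pos': array([ 0.43016914, -0.00497293,  0.22056427]), 'tcp_rot': array([-1.13146180e-04,  9.51874602e-01, -3.06487691e-01, -1.58720759e-04]), 'finger_gap': 0.7031294701429059, 'ft_force': array([0.17965123, 0.24212363, 0.08451004])}
pos [ 0.4302 -0.005   0.2206] jaw -35.7 gap 0.703 q7 -0.42 t 2.25
shift [0.0016 0.0026 0.0006] yaw 0.3 z/rows 0.1 tilt [-0.  0. -1.]
```

View pics/d_wrist.png

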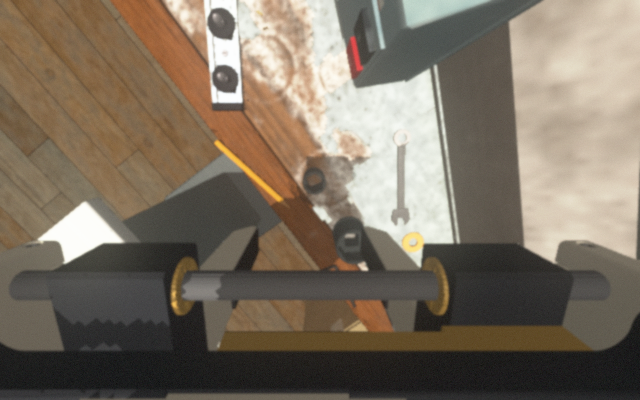

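The 30 socket is at (315,180), almost centred under the camera. The 48 is at (349,239).

```bash
cat > blob.py <<'E'
# blob.py u v zref thr out : dark blob around pixel, circle of filled contour, cast to zref
import sys
from geo import *
f=load('wrist'); u,v=int(sys.argv[1]),int(sys.argv[2]); z=float(sys.argv[3]); thr=int(sys.argv[4]); w=40
im=f['color'][v-w:v+w,u-w:u+w,::-1]
m=((im.max(2)<thr)).astype(np.uint8)*255
cs,_=cv2.findContours(m,cv2.RETR_EXTERNAL,cv2.CHAIN_APPROX_NONE)
for c in cs:
    if cv2.contourArea(c)>80:
        (x,y),r=cv2.minEnclosingCircle(c); M=cv2.moments(c); g=np.array([M['m10']/M['m00']+u-w,M['m01']/M['m00']+v-w])
        p=cast(f,g,z); depth=(f['R']@p+f['t'])[2]
        print('area',cv2.contourArea(c),'centroid',g.round(1),'r_px',round(r,1),'diam_eq_mm',round(2000*np.sqrt(cv2.contourArea(c)/np.pi)*depth/f['K'][0,0],1),'->',p.round(4))
print('axis',(f['R'][2]).round(3),'cam',(-f['R'].T@f['t']).round(4))
o=cv2.resize(im,None,fx=5,fy=5,interpolation=cv2.INTER_CUBIC); mm=cv2.resize(m,None,fx=5,fy=5,interpolation=0)
cv2.imwrite(f'pics/{sys.argv[5]}.png',np.hstack([o,cv2.cvtColor(mm,cv2.COLOR_GRAY2BGR)]))
E
python3 blob.py 315 180 .044 75 e
```

```text
axis [-0.145 -0.2   -0.969] cam [0.4703 0.0499 0.3865]
```

View pics/e.png

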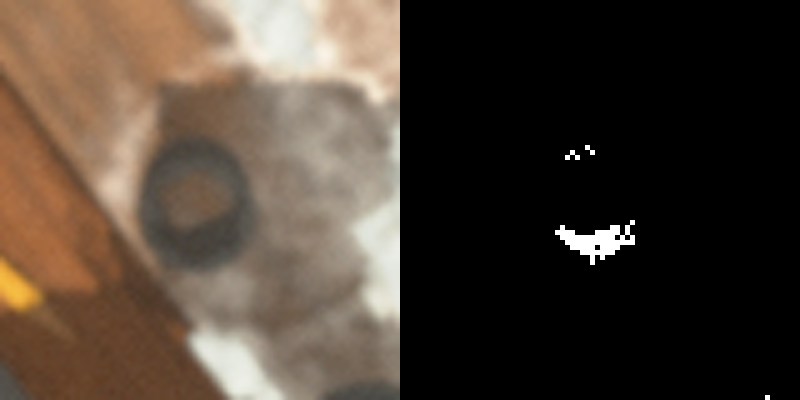

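Run:
```python
from geo import *
f=load('wrist')
print(cast(f,(314.2,182.4),.044),cast(f,(314.2,177.4),.0))
im=f['color'].astype(int); 
for v in range(164,198,2): print(v,[tuple(im[v,u]) for u in range(300,332,5)])
```

```text
[ 0.43782984 -0.00533169  0.044     ] [ 0.43780646 -0.00662589  0.        ]
164 [(np.int64(184), np.int64(153), np.int64(129)), (np.int64(173), np.int64(141), np.int64(115)), (np.int64(106), np.int64(81), np.int64(63)), (np.int64(113), np.int64(86), np.int64(66)), (np.int64(125), np.int64(102), np.int64(81)), (np.int64(130), np.int64(112), np.int64(93)), (np.int64(145), np.int64(132), np.int64(118))]
166 [(np.int64(193), np.int64(167), np.int64(143)), (np.int64(162), np.int64(127), np.int64(99)), (np.int64(101), np.int64(80), np.int64(63)), (np.int64(107), np.int64(87), np.int64(68)), (np.int64(127), np.int64(103), np.int64(82)), (np.int64(127), np.int64(108), np.int64(89)), (np.int64(142), np.int64(129), np.int64(116))]
168 [(np.int64(203), np.int64(177), np.int64(151)), (np.int64(152), np.int64(119), np.int64(94)), (np.int64(84), np.int64(72), np.int64(62)), (np.int64(82), np.int64(75), np.int64(68)), (np.int64(117), np.int64(97), np.int64(81)), (np.int64(130), np.int64(110), np.int64(92)), (np.int64(144), np.int64(131), np.int64(115))]
170 [(np.int64(213), np.int64(185), np.int64(
[... 3758 characters left out ...]
2)), (np.int64(113), np.int64(99), np.int64(85))]
194 [(np.int64(91), np.int64(65), np.int64(46)), (np.int64(118), np.int64(90), np.int64(72)), (np.int64(107), np.int64(94), np.int64(80)), (np.int64(112), np.int64(101), np.int64(92)), (np.int64(148), np.int64(137), np.int64(123)), (np.int64(131), np.int64(114), np.int64(100)), (np.int64(118), np.int64(102), np.int64(89))]
196 [(np.int64(86), np.int64(61), np.int64(45)), (np.int64(95), np.int64(71), np.int64(55)), (np.int64(123), np.int64(105), np.int64(88)), (np.int64(140), np.int64(127), np.int64(112)), (np.int64(162), np.int64(151), np.int64(135)), (np.int64(145), np.int64(131), np.int64(114)), (np.int64(122), np.int64(106), np.int64(91))]
```

```bash
python3 go.py .438 -.006 .014 -36
```

```text
pos [ 0.4302 -0.005   0.2206] jaw -35.7 gap 0.703 q7 -0.42 t 2.25
shift [ 0.007  -0.0037  0.2066] yaw 0.3 z/rows 4.1 tilt [-0.  0. -1.]
```

Call:
carry_out([
  [0.7,0.007,-0.004,0.05,0],
  [0.7,0.007,-0.004,0.1,0],
  [0.7,0.007,-0.004,0.14,0],
  [0.7,0.007,-0.004,0.175,0],
  [0.7,0.007,-0.004,0.206,0],
])

```text
t: 2.75
eef_pos: [0.4375, -0.0051, 0.013]
tcp_rot: [-0.001, 0.952, -0.306, -0.002]
ft_force: [23.1, -19.0, -2.5]
finger_gap: 0.704
```

Call:
carry_out([
  [0.7,0,0,0,0],
  [0,0,0,0,0],
  [0,0,0,0,0],
  [0,0,0,0,0],
  [0,0,0,0,0],
])

```text
t: 3.25
eef_pos: [0.4392, -0.0071, 0.0159]
tcp_rot: [-0.0, 0.952, -0.307, 0.001]
ft_force: [0.4, -0.4, -0.3]
finger_gap: 0.405
```

```bash
python3 look.py g wrist; python3 go.py .4198 .1643 .1 -36
```

```text
{'t': 3.3, 'eef_pos': array([ 0.4387881 , -0.00698548,  0.01575538]), 'tcp_rot': array([-2.75131851e-04,  9.51584648e-01, -3.07385365e-01,  9.05645251e-04]), 'finger_gap': 0.3646526972108477, 'ft_force': array([-2.72014706,  2.42889633,  2.4801358 ])}
pos [ 0.4388 -0.007   0.0158] jaw -35.8 gap 0.365 q7 0.02 t 3.3
shift [-0.1155 -0.1279 -0.0843] yaw 0.2 z/rows 3.8 tilt [ 0.002 -0.    -1.   ]
```

View pics/g_wrist.png

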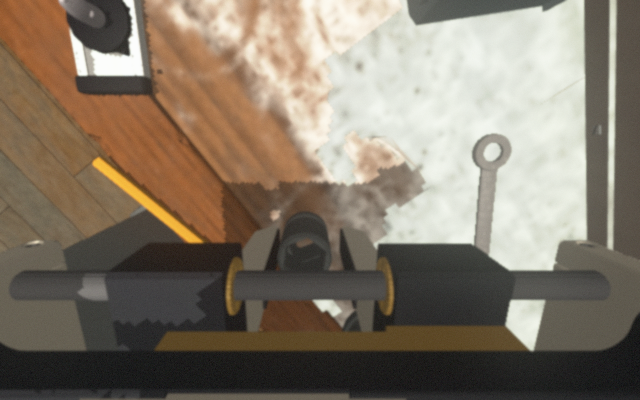

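The socket stands between the pads at (303,240), and the fingers are still closing. I'll finish the close, then lift.

Call:
carry_out([
  [0,0,0,0,0],
  [0,0,0,0,0],
  [0,0,0,-0.02,0],
  [0,0,0,-0.06,0],
  [0,0,0,-0.1,0],
])

```text
t: 3.8
eef_pos: [0.4377, -0.0077, 0.1158]
tcp_rot: [0.0, 0.951, -0.308, -0.001]
ft_force: [0.9, 1.4, -1.9]
finger_gap: 0.32
```

```bash
python3 look.py h wrist; python3 go.py .4198 .1643 .11 -36
python3 - <<'E'
from geo import *
f=load('wrist'); cv2.imwrite('pics/h2.png',cv2.resize(f['color'][180:280,230:390,::-1],None,fx=5,fy=5,interpolation=2))
E
```

```text
{'t': 3.85, 'eef_pos': array([ 0.43926639, -0.00799968,  0.12044909]), 'tcp_rot': array([-8.50110172e-04,  9.51179833e-01, -3.08631001e-01,  1.76300084e-03]), 'finger_gap': 0.31757539499119386, 'ft_force': array([ 0.57999955, -0.09707791,  2.50403396])}
pos [ 0.4393 -0.008   0.1204] jaw -36.0 gap 0.318 q7 -0.09 t 3.85
shift [-0.1169 -0.128   0.0105] yaw 0.0 z/rows 3.5 tilt [ 0.004  0.001 -1.   ]
```

View pics/h2.png

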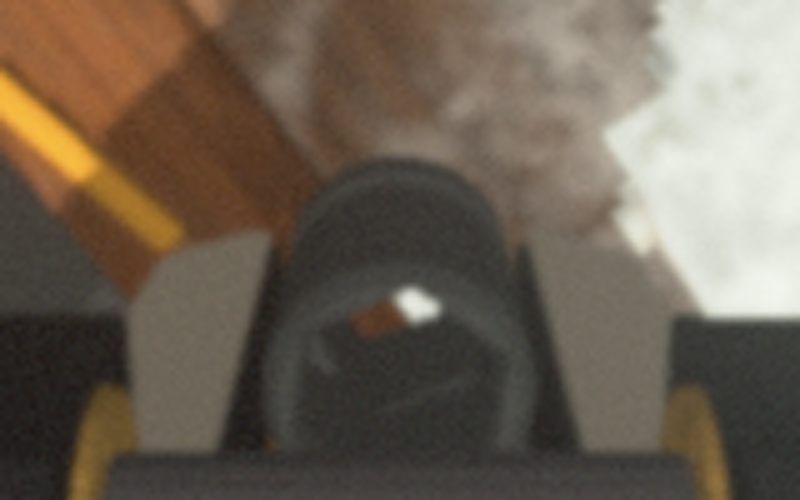

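```bash
cat > held.py <<'E'
# held.py dTop dBot r u_top v_top u_bot v_bot : offset of socket axis from TCP in tool x,y (mm)
import sys; from geo import *; from rig import env; from scipy.spatial.transform import Rotation as Ro
dt,db,r,*p=map(float,sys.argv[1:]); s=env.observe(); R=Ro.from_quat(np.roll(s['tcp_rot'],-1)).as_matrix(); f=load('wrist')
for uv,d in((p[:2],dt),(p[2:],-db)):
    o=R.T@(cast(f,uv,s['eef_pos'][2]+d)-s['eef_pos']); print('edge',(o*1000).round(1),'axis y',(o[1]*1000+r).round(1))
E
python3 held.py .0285 .0155 15 310 232.4 309.5 211.4
```

```text
edge [ -0.8 -17.1 -28.5] axis y -2.1
edge [ -1.2 -15.   15.5] axis y -0.0
```

Call:
carry_out([
  [0,-0.007,-0.007,0.005,8],
  [0,-0.02,-0.019,0.01,16],
  [0,-0.035,-0.033,0.01,24],
  [0,-0.052,-0.049,0.01,24],
  [0,-0.068,-0.065,0.01,24],
])

```text
t: 4.35
eef_pos: [0.4209, 0.0859, 0.1048]
tcp_rot: [0.0, 0.867, -0.499, 0.0]
ft_force: [0.1, 0.2, -1.4]
finger_gap: 0.319
```

```bash
python3 go.py .4198 .1643 .08 -36
```

```text
pos [0.4209 0.0859 0.1048] jaw -59.9 gap 0.319 q7 -0.51 t 4.35
shift [-0.0683 -0.0384  0.0248] yaw -23.9 z/rows 1.6 tilt [ 0. -0. -1.]
```

Call:
carry_out([
  [0,-0.025,-0.014,0.005,0],
  [0,-0.048,-0.027,0.01,-8],
  [0,-0.068,-0.038,0.02,-16],
  [0,-0.068,-0.038,0.025,-24],
  [0,-0.068,-0.038,0.025,-24],
])

```text
t: 4.85
eef_pos: [0.4197, 0.1635, 0.0795]
tcp_rot: [0.0, 0.952, -0.306, -0.0]
ft_force: [-0.1, 0.5, -1.5]
finger_gap: 0.315
```

```bash
python3 look.py i wrist; python3 go.py .4198 .1643 .028 -36.1
```

```text
{'t': 4.9, 'eef_pos': array([0.41977186, 0.16288   , 0.0797816 ]), 'tcp_rot': array([ 1.04200485e-05,  9.51027988e-01, -3.09104719e-01, -1.94951474e-04]), 'finger_gap': 0.3167345615259072, 'ft_force': array([ 0.22226658, -0.39321133, -1.80211837])}
pos [0.4198 0.1629 0.0798] jaw -36.0 gap 0.317 q7 -0.35 t 4.9
shift [-0.0008 -0.0012  0.0518] yaw 0.1 z/rows 1.0 tilt [-0.  0. -1.]
```

View pics/i_wrist.png

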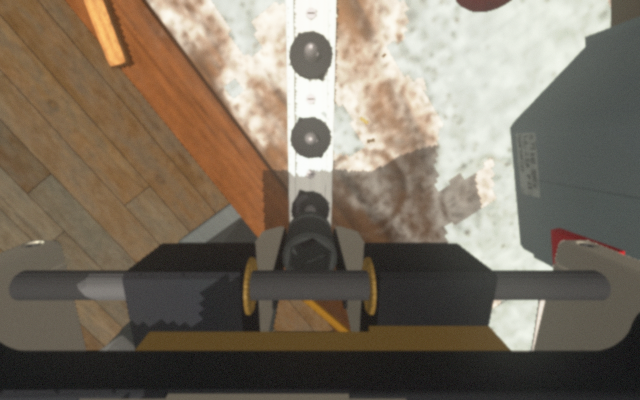

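The held socket (col 310) is in line with the studs, whose free discs are at (311,55) and (311,138). I'll re-measure those from here.

Run:
```python
from geo import *
f=load('wrist'); im=f['color']
for v0 in(55,138):
    c=im[v0-32:v0+32,275:347].max(2); m=(c<100).astype(np.uint8)
    n,l,s,ce=cv2.connectedComponentsWithStats(m); i=1+np.argmax(s[1:,4]); bb=s[i]
    uv=np.array([275+bb[0]+bb[2]/2-.5,v0-32+bb[1]+bb[3]/2-.5]); print(bb,uv,cast(f,uv,.0115).round(4))
```

```text
[45 35  1  1  1] [320.  58.] [0.4975 0.2573 0.0115]
[29 43 20  7 67] [313.5 152. ] [0.452  0.2022 0.0115]
```

Run:
```python
from geo import *
f=load('wrist')
for uv in((311,55.5),(311,137.5)): print(cast(f,uv,.0115).round(4))
im=f['color']; print(im[25:85,300].max(1).tolist(), im[110:165,300].max(1).tolist()); print(im[55,280:345].max(1).tolist(),im[137,280:345].max(1).tolist())
```

```text
[0.4929 0.2627 0.0115]
[0.4571 0.2129 0.0115]
[252, 252, 252, 252, 252, 251, 247, 219, 159, 120, 112, 110, 111, 112, 110, 111, 114, 110, 112, 110, 110, 109, 115, 112, 112, 108, 112, 110, 109, 113, 112, 113, 111, 111, 110, 112, 112, 109, 115, 113, 112, 112, 111, 114, 113, 111, 111, 114, 110, 115, 133, 193, 242, 251, 252, 253, 252, 252, 252, 253] [253, 253, 253, 253, 253, 251, 240, 189, 133, 108, 105, 104, 106, 108, 106, 111, 109, 109, 108, 109, 106, 106, 106, 107, 105, 105, 104, 103, 105, 105, 106, 103, 104, 104, 101, 105, 101, 103, 100, 100, 96, 99, 100, 104, 125, 188, 240, 251, 252, 253, 252, 252, 253, 253, 252]
[234, 234, 235, 234, 231, 230, 237, 244, 236, 183, 133, 113, 113, 110, 110, 110, 113, 112, 114, 112, 112, 109, 112, 114, 121, 130, 133, 137, 139, 139, 139, 133, 130, 128, 124, 127, 134, 139, 122, 107, 103, 103, 107, 110, 106, 109, 108, 107, 106, 106, 112, 136, 194, 234, 234, 204, 186, 214, 229, 232, 228, 223, 214, 202, 195] [202, 201, 199, 204, 199, 200, 203, 224, 242, 239, 207, 141, 110, 103, 103, 105, 105, 103, 104, 104, 103, 104, 103, 110, 126, 147, 162, 173, 186, 201, 208, 194, 171, 154, 139, 128, 115, 104, 98, 100, 102, 104, 104, 106, 104, 106, 105, 104, 105, 113, 144, 198, 230, 239, 240, 241, 238, 239, 239, 238, 238, 237, 235, 234, 235]
```

Call:
carry_out([
  [0,0,-0.001,0.015,0],
  [0,0,-0.001,0.03,0],
  [0,0,-0.001,0.042,0],
  [0,0,-0.001,0.051,0],
  [0,0,-0.001,0.051,0],
])

```text
t: 5.4
eef_pos: [0.4205, 0.1628, 0.0284]
tcp_rot: [0.001, 0.951, -0.31, -0.0]
ft_force: [-0.4, -0.5, -1.1]
finger_gap: 0.318
```

```bash
python3 go.py .4198 .1643 .0275 -36.1
```

```text
pos [0.4205 0.1628 0.0284] jaw -36.2 gap 0.318 q7 -0.26 t 5.4
shift [-0.0015 -0.0008  0.0009] yaw -0.1 z/rows 0.0 tilt [-0.001 -0.001 -1.   ]
```

Call:
carry_out([
  [0.55,0,0,0.0005,0],
  [0.55,0,0,0.0005,0],
  [0.55,0,0,0.0005,0],
  [0.55,0,0,0.0005,0],
  [0.55,0,0,0.0005,0],
])

```text
t: 5.9
eef_pos: [0.4206, 0.164, 0.0285]
tcp_rot: [-0.0, 0.951, -0.308, 0.0]
ft_force: [0.7, 1.2, -0.4]
finger_gap: 0.551
```

Call:
carry_out([
  [0.8,0,0,-0.03,0],
  [0.8,0,0,-0.07,0],
  [0.8,0,0,-0.11,0],
  [0.8,0,0,-0.15,0],
  [0.8,0,0,-0.19,0],
])

```text
t: 6.4
eef_pos: [0.42, 0.1635, 0.2198]
tcp_rot: [0.0, 0.951, -0.308, -0.0]
ft_force: [-0.6, 1.0, -1.0]
finger_gap: 0.796
```

```bash
python3 look.py j wrist; python3 go.py .43 -.11 .22 -60
```

```text
{'t': 6.45, 'eef_pos': array([0.42234978, 0.16368095, 0.22427116]), 'tcp_rot': array([-0.00201469,  0.95121122, -0.30853069,  0.00139991]), 'finger_gap': 0.7998109521068796, 'ft_force': array([2.81152721, 0.08306413, 3.61652855])}
pos [0.4223 0.1637 0.2243] jaw -35.9 gap 0.8 q7 -0.61 t 6.45
shift [0.1668 0.2171 0.0035] yaw 24.1 z/rows 5.5 tilt [ 0.004  0.003 -1.   ]
```

View pics/j_wrist.png

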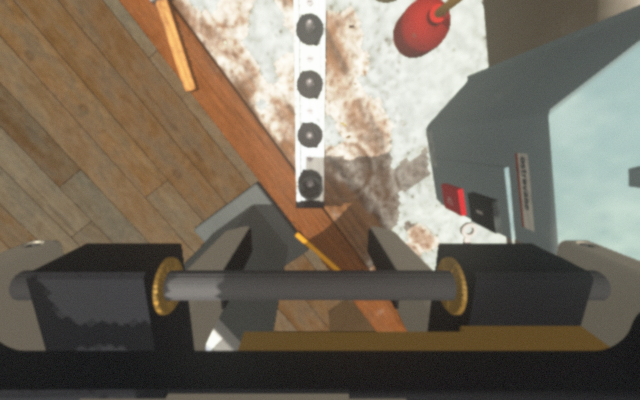

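Run:
```python
from geo import *
f=load('wrist'); im=f['color'].max(2)
for v in(134,184):
  print()
  for r in range(v-22,v+22,3): print(r,im[r,290:332:2].tolist())
for z,n in((.0115,'disc'),(.056,'top'),(.034,'tip')): print(n,proj(f,[.42,.1636,z]))
```

```text
112 [183, 170, 200, 250, 252, 247, 253, 254, 253, 249, 245, 248, 254, 254, 254, 254, 253, 235, 239, 247, 248]
115 [195, 191, 202, 248, 252, 244, 254, 254, 254, 254, 253, 253, 254, 254, 254, 252, 253, 234, 219, 224, 226]
118 [196, 199, 218, 251, 252, 248, 254, 254, 254, 254, 254, 254, 254, 252, 250, 253, 253, 232, 219, 224, 220]
121 [202, 202, 219, 251, 253, 241, 246, 249, 250, 248, 241, 243, 252, 252, 245, 252, 253, 239, 223, 223, 227]
124 [208, 201, 206, 251, 253, 225, 145, 114, 120, 118, 116, 115, 135, 183, 245, 253, 253, 242, 230, 223, 227]
127 [218, 205, 203, 250, 250, 167, 115, 113, 111, 114, 114, 112, 112, 115, 131, 227, 252, 244, 233, 233, 238]
130 [219, 208, 212, 245, 187, 114, 111, 112, 112, 116, 117, 113, 117, 111, 108, 126, 223, 240, 237, 242, 236]
133 [217, 211, 215, 235, 142, 108, 111, 114, 133, 166, 168, 128, 106, 111, 110, 115, 197, 245, 244, 242, 237]
136 [213, 209, 214, 231, 133, 111, 108, 112, 140, 187, 190, 141, 112, 110, 111, 114, 187, 242, 242, 242, 242]
139 [206, 208, 212, 239, 161, 109, 110, 108, 111, 118, 121, 110, 110, 106, 111, 127, 228, 241, 233, 234, 237]

[... 1496 characters left out ...]
9 [164, 163, 170, 221, 190, 94, 84, 82, 77, 72, 76, 80, 74, 73, 81, 89, 127, 129, 109, 113, 114]
192 [169, 165, 161, 211, 233, 121, 79, 74, 74, 76, 79, 74, 80, 74, 79, 100, 160, 135, 108, 110, 112]
195 [166, 167, 162, 219, 252, 217, 117, 83, 77, 74, 77, 76, 78, 83, 99, 158, 184, 131, 117, 112, 112]
198 [158, 159, 165, 223, 253, 247, 243, 198, 117, 87, 84, 91, 109, 137, 175, 198, 189, 124, 109, 113, 105]
201 [149, 154, 156, 166, 206, 163, 124, 116, 90, 78, 69, 71, 83, 94, 98, 128, 130, 99, 99, 104, 106]
204 [164, 150, 149, 102, 82, 81, 77, 73, 66, 67, 63, 67, 69, 65, 68, 67, 69, 85, 103, 106, 109]
disc [309.12121038 181.09998917]
top [309.09027601 187.72033924]
tip [309.10650147 184.2478841 ]
```

Numerically, the D blob is 29 px long against 24 px for a bare disc. Its top lies where a seated socket's would, so socket 30 is on its stud. Next is the 48.

```bash
python3 go.py .43 -.1 .22 -60
```

```text
pos [0.4223 0.1637 0.2243] jaw -35.9 gap 0.8 q7 -0.61 t 6.45
shift [0.161  0.209  0.0035] yaw 24.1 z/rows 5.3 tilt [ 0.004  0.003 -1.   ]
```

Call:
carry_out([
  [1,0.012,0.018,0,8],
  [1,0.035,0.05,0,16],
  [1,0.065,0.088,0,24],
  [1,0.095,0.126,0,24],
  [1,0.12,0.16,0,24],
])

```text
t: 6.95
eef_pos: [0.4239, -0.0379, 0.2184]
tcp_rot: [-0.0, 0.867, -0.499, 0.0]
ft_force: [0.8, 0.2, 0.0]
finger_gap: 1.003
```

```bash
python3 go.py .43 -.1 .22 -60
```

```text
pos [ 0.4239 -0.0379  0.2184] jaw -59.9 gap 1.003 q7 -0.51 t 6.95
shift [ 0.0567  0.0259 -0.0016] yaw 0.1 z/rows 1.2 tilt [ 0. -0. -1.]
```

Call:
carry_out([
  [1,0.025,0.012,0,0],
  [1,0.05,0.024,0,0],
  [1,0.057,0.026,0,0],
  [1,0.057,0.026,0,0],
  [1,0.057,0.026,0,0],
])

```text
t: 7.45
eef_pos: [0.4301, -0.0975, 0.218]
tcp_rot: [-0.0, 0.867, -0.499, -0.0]
ft_force: [0.1, 0.4, -0.5]
finger_gap: 0.999
```

```bash
python3 look.py k wrist
cat > crop.py <<'E'
import sys; from geo import *
n,u,v,w,h=sys.argv[1],*map(int,sys.argv[2:6]); f=load('wrist'); c=f['color'][v:v+h,u:u+w,::-1]
cv2.imwrite(f'pics/{n}.png',cv2.resize(c,None,fx=5,fy=5,interpolation=2))
E
python3 - <<'E'
from geo import *
f=load('wrist'); print(proj(f,[.43,-.098,.059]),proj(f,[.43,-.098,0]),proj(f,[.42,-.24,.05]))
E
python3 crop.py k2 240 130 160 120
```

```text
{'t': 7.5, 'eef_pos': array([ 0.43005777, -0.0971787 ,  0.21803111]), 'tcp_rot': array([-1.80972602e-05,  8.67008567e-01, -4.98292969e-01, -5.11903358e-04]), 'finger_gap': 0.9951444143079808, 'ft_force': array([-0.2153885 , -0.10075741, -0.66684559])}
[309.61342304 189.02345176] [309.59283822 180.30052253] [400.52177956 247.94633633]
```

View pics/k2.png

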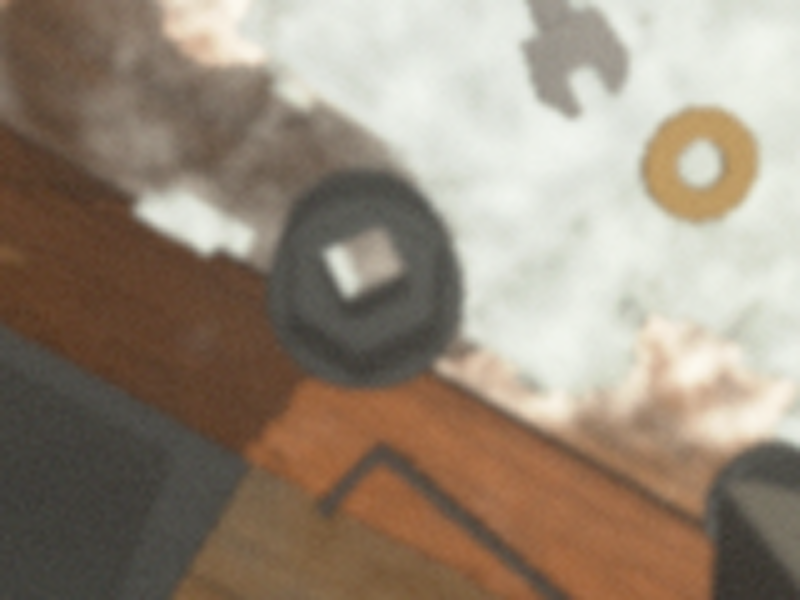

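Socket 48's rim is centred at about pixel (313.2,187.8), and its foot at (313,180.6).

```bash
python3 - <<'E'
from geo import *
f=load('wrist'); print(cast(f,(313,187.6),.059),cast(f,(313,180.4),0))
E
python3 go.py .433 -.102 .020 -60
```

```text
[ 0.43352394 -0.10062309  0.059     ] [ 0.43226951 -0.10219546  0.        ]
pos [ 0.4301 -0.0972  0.218 ] jaw -59.8 gap 0.995 q7 -0.38 t 7.5
shift [ 0.0058 -0.0002  0.198 ] yaw 0.2 z/rows 4.0 tilt [-0.001  0.001 -1.   ]
```

Call:
carry_out([
  [1,0.006,0,0.045,0],
  [1,0.006,0,0.09,0],
  [1,0.006,0,0.135,0],
  [1,0.006,0,0.17,0],
  [1,0.006,0,0.198,0],
])

```text
t: 8.0
eef_pos: [0.4326, -0.1018, 0.0182]
tcp_rot: [0.0, 0.867, -0.498, -0.001]
ft_force: [0.7, -1.0, -0.4]
finger_gap: 0.998
```

Call:
carry_out([
  [1,0,0,0,0],
  [0.4,0,0,0,0],
  [0.4,0,0,0,0],
  [0,0,0,0,0],
  [0,0,0,0,0],
])

```text
t: 8.5
eef_pos: [0.4339, -0.1034, 0.0213]
tcp_rot: [-0.0, 0.867, -0.498, 0.001]
ft_force: [0.4, -0.5, 0.3]
finger_gap: 0.706
```

Call:
carry_out([
  [0,0,0,0,0],
  [0,0,0,0,0],
  [0,0,0,0,0],
  [0,0,0,0,0],
  [0,0,0,0,0],
])

```text
t: 9.0
eef_pos: [0.4323, -0.1021, 0.0206]
tcp_rot: [-0.001, 0.867, -0.498, -0.001]
ft_force: [-2.0, 5.1, 9.5]
finger_gap: 0.51
```

Call:
carry_out([
  [0,0,0,-0.03,0],
  [0,0,0,-0.07,0],
  [0,-0.01,-0.005,-0.11,0],
  [0,-0.03,-0.014,-0.13,0],
  [0,-0.054,-0.026,-0.13,0],
])

```text
t: 9.5
eef_pos: [0.4294, -0.0438, 0.1524]
tcp_rot: [-0.001, 0.866, -0.5, 0.002]
ft_force: [0.8, 0.6, -5.2]
finger_gap: 0.514
```

```bash
python3 look.py l wrist; python3 go.py .425 .15 .15 -60
```

```text
{'t': 9.55, 'eef_pos': array([ 0.42797726, -0.03886154,  0.1507474 ]), 'tcp_rot': array([-0.00119809,  0.86746759, -0.49749121, -0.00101796]), 'finger_gap': 0.5118425535753051, 'ft_force': array([-1.48483497,  5.85137313, -5.1411201 ])}
pos [ 0.428  -0.0389  0.1507] jaw -59.7 gap 0.512 q7 -0.3 t 9.55
shift [-0.1645 -0.0928  0.0013] yaw 0.3 z/rows 3.8 tilt [-0.001  0.003 -1.   ]
```

Call:
carry_out([
  [0,-0.03,-0.017,0,0],
  [0,-0.07,-0.039,0,0],
  [0,-0.11,-0.062,0,0],
  [0,-0.145,-0.082,0,-6],
  [0,-0.168,-0.095,0,-13],
])

```text
t: 10.05
eef_pos: [0.4255, 0.1521, 0.1497]
tcp_rot: [0.0, 0.919, -0.394, -0.001]
ft_force: [0.8, 0.0, -3.6]
finger_gap: 0.511
```

```bash
python3 go.py .5295 .314 .15 -36.1
```

```text
pos [0.4255 0.1521 0.1497] jaw -46.4 gap 0.511 q7 -0.53 t 10.05
shift [-0.0456 -0.187  -0.0005] yaw -10.3 z/rows 3.8 tilt [-0.001 -0.    -1.   ]
```

Call:
carry_out([
  [0,-0.01,-0.04,0,-6],
  [0,-0.02,-0.085,0,-10.5],
  [0,-0.032,-0.13,0,-10.5],
  [0,-0.041,-0.17,0,-10.5],
  [0,-0.046,-0.187,0,-10.5],
])

```text
t: 10.55
eef_pos: [0.5325, 0.3143, 0.1493]
tcp_rot: [-0.0, 0.951, -0.31, 0.0]
ft_force: [-0.5, -0.7, -3.9]
finger_gap: 0.513
```

Call:
carry_out([
  [0,0,0,0.02,0],
  [0,0,0,0.04,0],
  [0,0,0,0.05,0],
  [0,0,0,0.05,0],
  [0,0,0,0.05,0],
])

```text
t: 11.05
eef_pos: [0.5315, 0.3102, 0.1005]
tcp_rot: [0.0, 0.95, -0.312, -0.0]
ft_force: [0.4, -0.1, -3.2]
finger_gap: 0.514
```

```bash
python3 look.py m wrist; python3 go.py .5295 .314 .033 -36.1
```

```text
{'t': 11.1, 'eef_pos': array([0.5317747 , 0.31036502, 0.10084846]), 'tcp_rot': array([-1.90066994e-04,  9.50027847e-01, -3.12165055e-01,  1.79401305e-04]), 'finger_gap': 0.513392507641251, 'ft_force': array([ 0.38680753,  0.21499946, -3.97107238])}
pos [0.5318 0.3104 0.1008] jaw -36.4 gap 0.513 q7 -0.57 t 11.1
shift [-0.004  -0.0015  0.0678] yaw -0.3 z/rows 1.4 tilt [ 0.  0. -1.]
```

View pics/m_wrist.png

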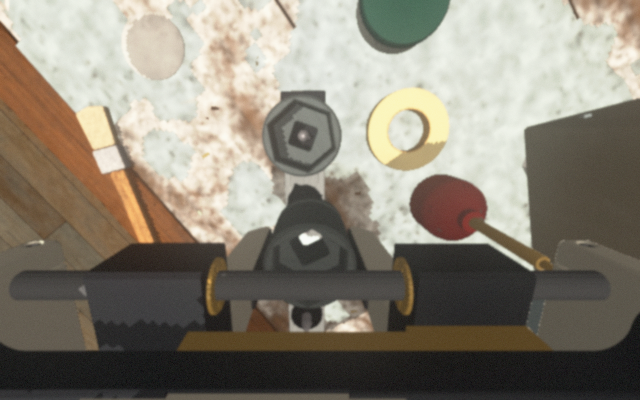

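The held 48 is just behind the fixed 54, with the stud's disc edge showing at (304,187). I'll compare this with where it should appear.

Run:
```python
from geo import *
f=load('wrist'); d=np.array([.5894,.8078,0])
A=np.array([.5295,.314,.0115]); T=np.array([.5318,.3104,.1008]); E=A+.062*d
print('disc edge',proj(f,A+.017*d),'54 stud tip',proj(f,[E[0],E[1],.034]),'54 top',proj(f,[E[0],E[1],.076]))
print('foot edge',proj(f,T+.024*d-[0,0,.0206]),'top edge',proj(f,T+.024*d+[0,0,.0384]))
im=f['color'].max(2); print([(v,im[v,296:314:3].tolist()) for v in range(178,236,2)])
```

```text
disc edge [304.76570356 184.27300968] 54 stud tip [303.77086012 135.15358973] 54 top [302.55817788 136.36288395]
foot edge [308.8926173  195.46393758] top edge [308.71878722 223.52197387]
[(178, [187, 184, 183, 186, 186, 189]), (180, [188, 187, 187, 188, 191, 191]), (182, [174, 188, 187, 188, 187, 190]), (184, [101, 145, 154, 137, 156, 184]), (186, [70, 75, 81, 71, 80, 115]), (188, [67, 67, 68, 67, 64, 68]), (190, [67, 66, 68, 64, 70, 66]), (192, [68, 68, 68, 67, 63, 67]), (194, [66, 63, 66, 67, 68, 63]), (196, [66, 65, 64, 68, 68, 63]), (198, [65, 67, 66, 70, 69, 68]), (200, [68, 72, 79, 75, 77, 79]), (202, [79, 70, 74, 72, 67, 67]), (204, [71, 68, 68, 65, 64, 64]), (206, [67, 65, 65, 61, 68, 62]), (208, [68, 70, 69, 65, 68, 65]), (210, [67, 68, 67, 65, 63, 64]), (212, [64, 67, 61, 65, 63, 65]), (214, [69, 68, 65, 64, 64, 64]), (216, [65, 66, 63, 67, 63, 62]), (218, [66, 66, 61, 66, 64, 66]), (220, [64, 65, 65, 63, 62, 64]), (222, [66, 64, 65, 63, 64, 67]), (224, [70, 73, 74, 75, 70, 73]), (226, [72, 77, 78, 79, 76, 76]), (228, [77, 77, 81, 80, 78, 92]), (230, [82, 81, 84, 85, 105, 159]), (232, [86, 83, 103, 145, 151, 182]), (234, [85, 108, 228, 233, 177, 178])]
```

Predictions match the image within about 1 px. Descending with the −4 mm correction.

Call:
carry_out([
  [0,-0.004,-0.001,0.015,0],
  [0,-0.004,-0.001,0.032,0],
  [0,-0.004,-0.001,0.048,0],
  [0,-0.004,-0.001,0.06,0],
  [0,-0.004,-0.001,0.067,0],
])

```text
t: 11.6
eef_pos: [0.5284, 0.3135, 0.0321]
tcp_rot: [0.0, 0.95, -0.312, -0.0]
ft_force: [-9.1, -2.8, 48.9]
finger_gap: 0.512
```

Call:
carry_out([
  [0,0,0,0.001,0],
  [0.75,0,0,0.001,0],
  [0.75,0,0,0.001,0],
  [0.75,0,0,0.001,0],
  [0.75,0,0,0.001,0],
])

```text
t: 12.1
eef_pos: [0.529, 0.3138, 0.0324]
tcp_rot: [-0.0, 0.95, -0.312, 0.0]
ft_force: [0.3, 0.1, -0.7]
finger_gap: 0.745
```

Call:
carry_out([
  [0.75,0,0,-0.03,0],
  [0.75,0,0,-0.07,0],
  [0.75,0,0,-0.11,0],
  [0.8,0,0,-0.15,0],
  [0.8,0,0.02,-0.19,0],
])

```text
t: 12.6
eef_pos: [0.5176, 0.2992, 0.2238]
tcp_rot: [-0.0, 0.95, -0.311, 0.001]
ft_force: [-0.1, -0.1, -0.0]
finger_gap: 0.795
```

```bash
python3 look.py n wrist; python3 go.py .425 .1 .22 -60;python3 - <<'E'
from geo import *
f=load('wrist'); A=[.5295,.314]
print(proj(f,A+[.012]),proj(f,A+[.071]))
E
```

```text
{'t': 12.65, 'eef_pos': array([0.51811345, 0.2951043 , 0.22938812]), 'tcp_rot': array([-0.00223095,  0.94971781, -0.31309469,  0.00168032]), 'finger_gap': 0.8005772685539345, 'ft_force': array([ 1.27110595, -3.39251597,  2.59504977])}
pos [0.5181 0.2951 0.2294] jaw -36.5 gap 0.801 q7 -0.69 t 12.65
shift [0.0412 0.2123 0.0083] yaw 23.5 z/rows 4.3 tilt [ 0.005  0.003 -1.   ]
[309.60013814 167.26891337] [309.70268329 173.89592404]
```

Call:
carry_out([
  [0.9,0.006,0.035,0,0],
  [0.9,0.015,0.08,0.004,8],
  [0.9,0.024,0.125,0.008,16],
  [0.9,0.032,0.17,0.008,23.5],
  [0.9,0.041,0.212,0.008,23.5],
])

```text
t: 13.15
eef_pos: [0.4229, 0.101, 0.214]
tcp_rot: [0.0, 0.865, -0.501, -0.0]
ft_force: [0.4, -0.7, 0.5]
finger_gap: 0.897
```

```bash
python3 go.py .43 -.15 .22 -75
```

```text
pos [0.4229 0.101  0.214 ] jaw -60.1 gap 0.897 q7 -0.75 t 13.15
shift [ 0.2212  0.1188 -0.0059] yaw 14.9 z/rows 5.0 tilt [-0. -0. -1.]
```

Call:
carry_out([
  [0.9,0.04,0.022,-0.003,0],
  [0.9,0.085,0.046,-0.006,4],
  [0.9,0.13,0.07,-0.006,8],
  [0.9,0.175,0.094,-0.006,12],
  [0.9,0.22,0.118,-0.006,16],
])

```text
t: 13.65
eef_pos: [0.4324, -0.1447, 0.2204]
tcp_rot: [-0.0, 0.788, -0.616, 0.0]
ft_force: [1.0, -0.2, 0.4]
finger_gap: 0.898
```

```bash
python3 go.py .43 -.24 .22 -90
```

```text
pos [ 0.4324 -0.1447  0.2204] jaw -76.0 gap 0.898 q7 -0.46 t 13.65
shift [0.0919 0.0254 0.0004] yaw 14.0 z/rows 1.9 tilt [ 0.001  0.    -1.   ]
```

Call:
carry_out([
  [0.9,0.035,0.01,0,7],
  [0.9,0.07,0.019,0,14],
  [0.9,0.092,0.025,0,14],
  [0.9,0.092,0.025,0,14],
  [0.9,0.092,0.025,0,14],
])

```text
t: 14.15
eef_pos: [0.4304, -0.2382, 0.2201]
tcp_rot: [0.0, 0.708, -0.707, -0.0]
ft_force: [-1.1, 0.9, 0.2]
finger_gap: 0.902
```

```bash
python3 look.py o wrist
python3 - <<'E'
from geo import *
f=load('wrist'); print(proj(f,[.431,-.242,.054]),proj(f,[.431,-.242,0]),proj(f,[.415,-.341,.049]))
E
python3 crop.py o2 260 130 150 120; python3 go.py .431 -.242 .2 -90
```

```text
{'t': 14.2, 'eef_pos': array([ 0.43058783, -0.23744915,  0.22002826]), 'tcp_rot': array([-1.11814616e-04,  7.08079163e-01, -7.06132901e-01, -4.61626826e-04]), 'finger_gap': 0.9020578045850403, 'ft_force': array([-0.78207517, -0.49137938,  0.16336171])}
[312.33244784 187.27528239] [311.92063526 179.57586462] [391.5019833  199.03809441]
pos [ 0.4306 -0.2374  0.22  ] jaw -89.8 gap 0.902 q7 -0.47 t 14.2
shift [ 0.0046 -0.0004  0.02  ] yaw 0.2 z/rows 0.4 tilt [-0.     0.001 -1.   ]
```

View pics/o2.png

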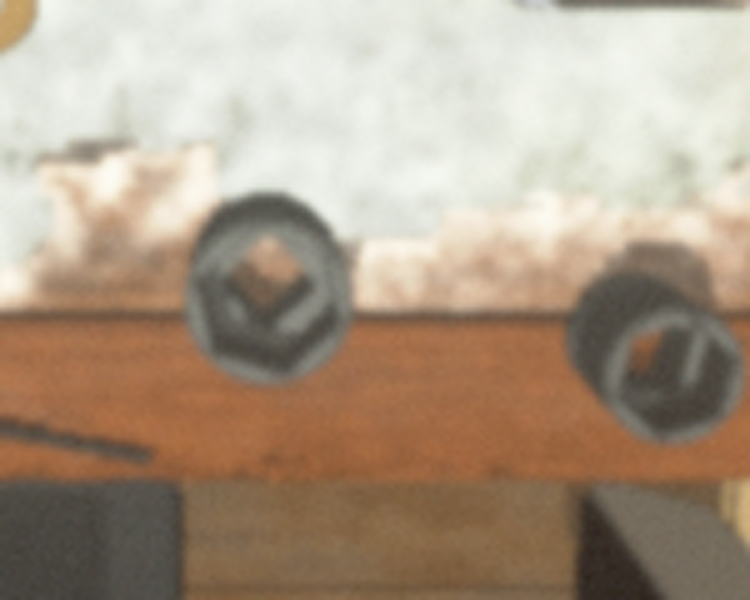

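Socket 42's rim is at (313.9,190.4) and its foot at (313.4,182.2). Socket 36's rim is at (394.6,204.6) and its foot at (385.6,195.6).

```bash
python3 - <<'E'
from geo import *
f=load('wrist')
for uv,z in(((313.9,190.4),.054),((313.4,182.2),0),((394.6,204.6),.049),((385.6,195.6),0)): print(cast(f,uv,z).round(4))
E
python3 go.py .427 -.243 .018 -90
```

```text
[ 0.4271 -0.2439  0.054 ]
[ 0.4273 -0.2441  0.    ]
[ 0.4078 -0.3454  0.049 ]
[ 0.4079 -0.3471  0.    ]
pos [ 0.4306 -0.2374  0.22  ] jaw -89.8 gap 0.902 q7 -0.47 t 14.2
shift [0.0057 0.0035 0.202 ] yaw 0.2 z/rows 4.0 tilt [-0.     0.001 -1.   ]
```

Call:
carry_out([
  [0.9,0.0066,0.0034,0.045,0],
  [0.9,0.0066,0.0034,0.09,0],
  [0.9,0.0066,0.0034,0.135,0],
  [0.9,0.0066,0.0034,0.175,0],
  [0.9,0.0066,0.0034,0.202,0],
])

```text
t: 14.7
eef_pos: [0.4269, -0.2423, 0.0158]
tcp_rot: [0.001, 0.709, -0.705, -0.002]
ft_force: [0.6, -0.7, -0.6]
finger_gap: 0.9
```

Call:
carry_out([
  [0.9,0,0,0,0],
  [0,0,0,0,0],
  [0,0,0,0,0],
  [0,0,0,0,0],
  [0,0,0,0,0],
])

```text
t: 15.2
eef_pos: [0.4281, -0.2448, 0.0193]
tcp_rot: [0.0, 0.708, -0.706, 0.001]
ft_force: [0.1, -0.3, 0.6]
finger_gap: 0.609
```

Call:
carry_out([
  [0,0,0,0,0],
  [0,0,0,0,0],
  [0,0,0,0,0],
  [0,0,0,0,0],
  [0,0,0,0,0],
])

```text
t: 15.7
eef_pos: [0.4277, -0.244, 0.0187]
tcp_rot: [-0.001, 0.708, -0.706, -0.0]
ft_force: [0.6, 3.8, 7.9]
finger_gap: 0.447
```

Call:
carry_out([
  [0,0,0,-0.03,0],
  [0,0,0,-0.07,0],
  [0,-0.01,0,-0.11,0],
  [0,-0.03,0,-0.13,0],
  [0,-0.06,0,-0.135,0],
])

```text
t: 16.2
eef_pos: [0.428, -0.1857, 0.1553]
tcp_rot: [-0.001, 0.707, -0.707, 0.002]
ft_force: [0.9, 0.2, -3.1]
finger_gap: 0.441
```

```bash
python3 go.py .428 .05 .15 -70
```

```text
pos [ 0.428  -0.1857  0.1553] jaw -90.0 gap 0.441 q7 -0.48 t 16.2
shift [-2.357e-01 -2.000e-04  4.900e-03] yaw -20.0 z/rows 4.7 tilt [ 0.003 -0.002 -1.   ]
```

Call:
carry_out([
  [0,-0.045,0,0,0],
  [0,-0.095,0,0.004,-5],
  [0,-0.14,0,0.005,-10],
  [0,-0.19,0,0.005,-15],
  [0,-0.235,0,0.005,-20],
])

```text
t: 16.7
eef_pos: [0.4259, 0.0524, 0.1482]
tcp_rot: [0.0, 0.821, -0.571, -0.0]
ft_force: [-0.2, 0.4, -3.2]
finger_gap: 0.446
```

```bash
python3 go.py .445 .19 .15 -46
```

```text
pos [0.4259 0.0524 0.1482] jaw -69.6 gap 0.446 q7 -0.67 t 16.7
shift [-0.1224 -0.0658 -0.0018] yaw -23.6 z/rows 2.8 tilt [-0.001  0.    -1.   ]
```

Call:
carry_out([
  [0,-0.035,-0.015,0,0],
  [0,-0.065,-0.032,0,-8],
  [0,-0.1,-0.052,0,-16],
  [0,-0.122,-0.066,0,-24],
  [0,-0.122,-0.066,0,-24],
])

```text
t: 17.2
eef_pos: [0.447, 0.1913, 0.1479]
tcp_rot: [-0.0, 0.923, -0.385, -0.0]
ft_force: [-0.3, 0.2, -2.8]
finger_gap: 0.446
```

```bash
python3 go.py .493 .2637 .1 -36.1
```

```text
pos [0.447  0.1913 0.1479] jaw -45.3 gap 0.446 q7 -0.64 t 17.2
shift [-0.0191 -0.0836  0.048 ] yaw -9.2 z/rows 2.0 tilt [ 0.     0.001 -1.   ]
```

Call:
carry_out([
  [0,-0.008,-0.035,0,-5],
  [0,-0.016,-0.07,0.005,-9.2],
  [0,-0.019,-0.083,0.025,-9.2],
  [0,-0.019,-0.083,0.045,-9.2],
  [0,-0.019,-0.083,0.048,-9.2],
])

```text
t: 17.7
eef_pos: [0.4916, 0.2577, 0.0983]
tcp_rot: [0.002, 0.949, -0.315, -0.001]
ft_force: [-0.4, -0.2, -2.8]
finger_gap: 0.446
```

Call:
carry_out([
  [0,0,0,0,0],
  [0,0,0,0,0],
  [0,0,0,0,0],
  [0,0,0,0,0],
  [0,0,0,0,0],
])

```text
t: 18.2
eef_pos: [0.493, 0.259, 0.1008]
tcp_rot: [-0.0, 0.949, -0.314, 0.0]
ft_force: [-0.4, 1.0, -3.1]
finger_gap: 0.443
```

```bash
python3 look.py p wrist; python3 go.py .493 .2637 .0315 -36.1
python3 - <<'E'
from geo import *; from rig import env
f=load('wrist'); d=np.array([.5894,.8078,0]); T=env.observe()['eef_pos']
print('top edge',proj(f,T+.021*d+[0,0,.035]))
im=f['color'].max(2); print([(v,im[v,300:316:3].tolist()) for v in range(196,246,2)])
for n,X in(('48top',[.5295,.314,.071]),('48 stud',[.5295,.314,.034])): print(n,proj(f,X))
E
```

```text
{'t': 18.25, 'eef_pos': array([0.49293899, 0.25902154, 0.1006084 ]), 'tcp_rot': array([-2.27488762e-04,  9.49287937e-01, -3.14407950e-01,  3.86800991e-05]), 'finger_gap': 0.4507985900137205, 'ft_force': array([-0.28057223,  0.82532606, -2.6437088 ])}
pos [0.4929 0.259  0.1006] jaw -36.7 gap 0.451 q7 -0.56 t 18.25
shift [-0.0027 -0.0038  0.0691] yaw -0.6 z/rows 1.4 tilt [ 0.  0. -1.]
top edge [308.28230126 227.38353875]
[(196, [64, 79, 87, 74, 62, 63]), (198, [67, 88, 95, 92, 63, 63]), (200, [73, 94, 103, 95, 63, 60]), (202, [73, 94, 97, 90, 65, 60]), (204, [69, 74, 68, 72, 63, 62]), (206, [72, 75, 74, 75, 73, 71]), (208, [79, 74, 68, 69, 70, 69]), (210, [68, 64, 65, 63, 64, 62]), (212, [65, 66, 66, 59, 66, 60]), (214, [69, 61, 60, 62, 62, 62]), (216, [58, 62, 62, 60, 63, 62]), (218, [65, 64, 66, 61, 59, 61]), (220, [66, 61, 64, 56, 58, 55]), (222, [61, 63, 60, 59, 58, 60]), (224, [63, 66, 63, 62, 62, 58]), (226, [67, 62, 62, 61, 59, 64]), (228, [64, 70, 71, 68, 68, 66]), (230, [70, 72, 73, 74, 72, 68]), (232, [72, 76, 77, 76, 77, 74]), (234, [108, 171, 115, 87, 78, 80]), (236, [230, 249, 236, 201, 127, 92]), (238, [249, 251, 251, 250, 242, 214]), (240, [214, 251, 249, 247, 250, 250]), (242, [102, 234, 207, 189, 228, 225]), (244, [62, 103, 98, 96, 136, 110])]
48top [303.65071272 133.2548796 ]
48 stud [304.5437587  132.73353872]
```

Call:
carry_out([
  [0,-0.003,-0.004,0.012,-0.6],
  [0,-0.003,-0.004,0.03,-0.6],
  [0,-0.003,-0.004,0.048,-0.6],
  [0,-0.003,-0.004,0.06,-0.6],
  [0,-0.003,-0.004,0.0675,-0.6],
])

```text
t: 18.75
eef_pos: [0.4925, 0.2639, 0.0313]
tcp_rot: [0.001, 0.951, -0.309, -0.001]
ft_force: [-1.0, 0.9, -2.6]
finger_gap: 0.444
```

Call:
carry_out([
  [0,0,0,0.001,0],
  [0,0,0,0.001,0],
  [0.68,0,0,0.001,0],
  [0.68,0,0,0.001,0],
  [0.68,0,0,0.001,0],
])

```text
t: 19.25
eef_pos: [0.4932, 0.2642, 0.0323]
tcp_rot: [-0.0, 0.951, -0.309, 0.0]
ft_force: [0.8, 0.3, 0.2]
finger_gap: 0.65
```

Call:
carry_out([
  [0.68,0,0,0,0],
  [0.68,0,0,-0.03,0],
  [0.68,0,0,-0.07,0],
  [0.7,0,0,-0.12,0],
  [0.8,0,0.02,-0.17,0],
])

```text
t: 19.75
eef_pos: [0.4828, 0.2501, 0.2]
tcp_rot: [-0.0, 0.951, -0.309, 0.001]
ft_force: [1.2, 0.7, 1.0]
finger_gap: 0.743
```

```bash
python3 go.py .425 .07 .2 -70
```

```text
pos [0.4828 0.2501 0.2   ] jaw -36.0 gap 0.743 q7 -0.67 t 19.75
shift [ 5.900e-02  1.797e-01 -1.000e-04] yaw 34.0 z/rows 3.8 tilt [ 0.001 -0.    -1.   ]
```

Now on to the 36, at (.408,−.346).

Call:
carry_out([
  [0.8,0.012,0.035,0,4],
  [0.8,0.024,0.075,0,12],
  [0.8,0.038,0.115,0,20],
  [0.8,0.05,0.15,0,28],
  [0.8,0.059,0.18,0,34],
])

```text
t: 20.25
eef_pos: [0.4229, 0.067, 0.1985]
tcp_rot: [-0.0, 0.817, -0.577, -0.0]
ft_force: [1.6, 0.1, -0.1]
finger_gap: 0.801
```

```bash
python3 go.py .427 -.17 .2 -90
```

```text
pos [0.4229 0.067  0.1985] jaw -70.4 gap 0.801 q7 -0.83 t 20.25
shift [ 0.2247  0.0755 -0.0017] yaw 19.6 z/rows 4.7 tilt [ 0.     0.001 -1.   ]
```

Call:
carry_out([
  [0.8,0.045,0.012,-0.002,4],
  [0.8,0.09,0.027,-0.002,8],
  [0.8,0.135,0.043,-0.002,12],
  [0.8,0.18,0.059,-0.002,16],
  [0.8,0.225,0.075,-0.002,20],
])

```text
t: 20.75
eef_pos: [0.4298, -0.1702, 0.2004]
tcp_rot: [0.0, -0.706, 0.708, -0.0]
ft_force: [0.5, 0.6, 0.5]
finger_gap: 0.802
```

```bash
python3 go.py .408 -.346 .2 -108
```

```text
pos [ 0.4298 -0.1702  0.2004] jaw -90.2 gap 0.802 q7 -0.61 t 20.75
shift [0.1759 0.0212 0.0003] yaw 17.8 z/rows 3.5 tilt [ 0.001  0.    -1.   ]
```

Call:
carry_out([
  [0.8,0.045,0.005,0,6],
  [0.8,0.09,0.011,0,12],
  [0.8,0.13,0.016,0,18],
  [0.8,0.165,0.02,0,18],
  [0.8,0.176,0.021,0,18],
])

```text
t: 21.25
eef_pos: [0.4077, -0.3481, 0.2007]
tcp_rot: [-0.001, -0.586, 0.81, -0.001]
ft_force: [-0.7, 0.1, 0.3]
finger_gap: 0.801
```

Call:
carry_out([
  [0.8,0,0,0.02,0],
  [0.8,0,0,0.02,0],
  [0.8,0,0,0.02,0],
  [0.8,0,0,0.02,0],
  [0.8,0,0,0.02,0],
])

```text
t: 21.75
eef_pos: [0.4093, -0.344, 0.1808]
tcp_rot: [0.0, -0.588, 0.809, -0.0]
ft_force: [0.1, -0.1, -0.5]
finger_gap: 0.8
```

```bash
python3 look.py q wrist;  python3 crop.py q2 240 130 150 120; python3 go.py .408 -.346 .016 -108
```

```text
{'t': 21.8, 'eef_pos': array([ 0.40924893, -0.3440711 ,  0.1807163 ]), 'tcp_rot': array([ 1.83061698e-04, -5.87774254e-01,  8.09024921e-01, -2.63750190e-04]), 'finger_gap': 0.8002665510408663, 'ft_force': array([ 0.59135157, -0.08678527, -0.82646954])}
pos [ 0.4092 -0.3441  0.1807] jaw -108.0 gap 0.8 q7 -0.52 t 21.8
shift [0.0022 0.0007 0.1647] yaw -0.0 z/rows 3.3 tilt [ 0.001 -0.    -1.   ]
```

View pics/q2.png

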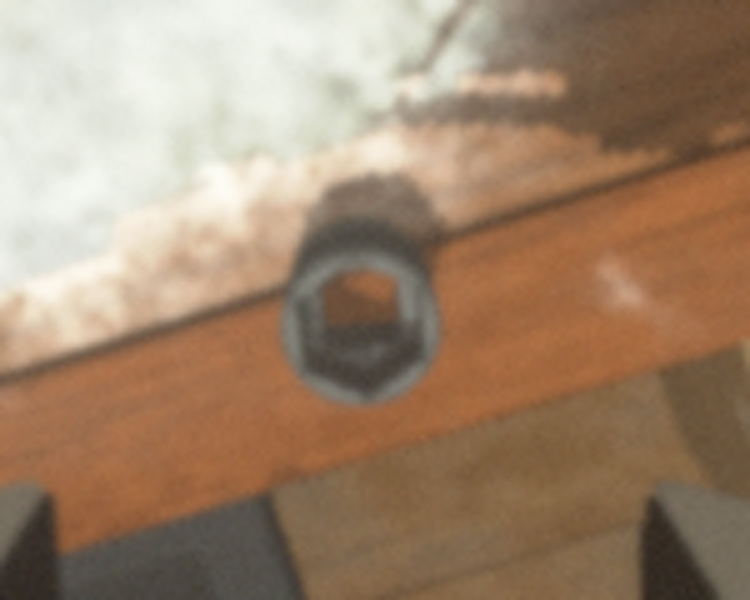

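Socket 36's rim is centred at (312.4,195.4).

Run:
```python
from geo import *
f=load('wrist'); p=cast(f,(312.4,195.4),.049); print(p)
import subprocess; print(subprocess.run(['python3','go.py',str(p[0]),str(p[1]),'.016','-108'],capture_output=True,text=True).stdout)
```

```text
[ 0.40699065 -0.34683067  0.049     ]
pos [ 0.4092 -0.3441  0.1807] jaw -108.0 gap 0.8 q7 -0.52 t 21.8
shift [0.0033 0.0014 0.1647] yaw -0.0 z/rows 3.3 tilt [ 0.001 -0.    -1.   ]
```

Call:
carry_out([
  [0.8,0.003,0.001,0.04,0],
  [0.8,0.003,0.001,0.08,0],
  [0.8,0.003,0.001,0.12,0],
  [0.8,0.003,0.001,0.15,0],
  [0.8,0.003,0.001,0.164,0],
])

```text
t: 22.3
eef_pos: [0.4065, -0.3461, 0.014]
tcp_rot: [-0.0, -0.588, 0.809, 0.001]
ft_force: [0.5, 0.2, 0.2]
finger_gap: 0.802
```

Call:
carry_out([
  [0.8,0,0,0,0],
  [0,0,0,0,0],
  [0,0,0,0,0],
  [0,0,0,0,0],
  [0,0,0,0,0],
])

```text
t: 22.8
eef_pos: [0.4074, -0.347, 0.0169]
tcp_rot: [0.0, -0.588, 0.809, -0.001]
ft_force: [-0.0, 0.3, -0.4]
finger_gap: 0.504
```

Call:
carry_out([
  [0,0,0,0,0],
  [0,0,0,0,0],
  [0,0,0,0,0],
  [0,0,0,0,0],
  [0,0,0,0,0],
])

```text
t: 23.3
eef_pos: [0.4072, -0.3467, 0.0165]
tcp_rot: [0.0, -0.587, 0.809, 0.0]
ft_force: [0.6, 1.8, 6.2]
finger_gap: 0.382
```

Call:
carry_out([
  [0,0,0,-0.03,0],
  [0,0,0,-0.07,0],
  [0,-0.01,0,-0.11,-4],
  [0,-0.03,0,-0.13,-10],
  [0,-0.06,0,-0.135,-18],
])

```text
t: 23.8
eef_pos: [0.426, -0.2912, 0.1534]
tcp_rot: [0.0, 0.708, -0.707, 0.002]
ft_force: [0.6, 0.1, -1.9]
finger_gap: 0.385
```

```bash
python3 go.py .428 -.05 .15 -80
```

```text
pos [ 0.426  -0.2912  0.1534] jaw -89.9 gap 0.385 q7 -0.36 t 23.8
shift [-0.2412 -0.0023  0.0027] yaw -9.9 z/rows 4.8 tilt [ 0.003 -0.003 -1.   ]
```

Call:
carry_out([
  [0,-0.048,0,0,0],
  [0,-0.097,-0.001,0.003,-2],
  [0,-0.145,-0.002,0.003,-4],
  [0,-0.195,-0.002,0.003,-7],
  [0,-0.241,-0.002,0.003,-10],
])

```text
t: 24.3
eef_pos: [0.4272, -0.0468, 0.1481]
tcp_rot: [0.0, 0.766, -0.642, -0.0]
ft_force: [1.2, 0.1, -1.9]
finger_gap: 0.384
```

```bash
python3 go.py .423 .12 .15 -58
```

```text
pos [ 0.4272 -0.0468  0.1481] jaw -79.9 gap 0.384 q7 -0.64 t 24.3
shift [-0.165  -0.0251 -0.0019] yaw -21.9 z/rows 3.3 tilt [-0.  0. -1.]
```

Call:
carry_out([
  [0,-0.04,-0.004,-0.002,0],
  [0,-0.08,-0.01,-0.002,-6],
  [0,-0.12,-0.017,-0.002,-12],
  [0,-0.15,-0.022,-0.002,-18],
  [0,-0.165,-0.025,-0.002,-22],
])

```text
t: 24.8
eef_pos: [0.4234, 0.1206, 0.15]
tcp_rot: [0.0, 0.876, -0.482, -0.0]
ft_force: [1.1, -0.5, -1.7]
finger_gap: 0.386
```

```bash
python3 go.py .4567 .2138 .11 -36.1
```

```text
pos [0.4234 0.1206 0.15  ] jaw -57.6 gap 0.386 q7 -0.71 t 24.8
shift [-0.0609 -0.0781  0.04  ] yaw -21.5 z/rows 2.1 tilt [-0.001  0.    -1.   ]
```

Call:
carry_out([
  [0,-0.022,-0.028,0,-5],
  [0,-0.045,-0.058,0,-13],
  [0,-0.061,-0.078,0.015,-21],
  [0,-0.061,-0.078,0.035,-21.5],
  [0,-0.061,-0.078,0.04,-21.5],
])

```text
t: 25.3
eef_pos: [0.4572, 0.2104, 0.1087]
tcp_rot: [0.001, 0.95, -0.314, -0.001]
ft_force: [0.4, -0.8, -1.5]
finger_gap: 0.382
```

Call:
carry_out([
  [0,0,0,0.01,0],
  [0,0,0,0.01,0],
  [0,0,0,0.01,0],
  [0,0,0,0.01,0],
  [0,0,0,0.01,0],
])

```text
t: 25.8
eef_pos: [0.458, 0.211, 0.1007]
tcp_rot: [-0.0, 0.95, -0.314, 0.0]
ft_force: [0.9, -0.2, -1.7]
finger_gap: 0.382
```

```bash
python3 look.py r wrist; python3 go.py .4567 .2138 .0295 -36.1
python3 - <<'E'
from geo import *; from rig import env
f=load('wrist'); d=np.array([.5894,.8078,0]); T=env.observe()['eef_pos']
print('top edge',proj(f,T+.018*d+[0,0,.0325]))
im=f['color'].max(2); print([(v,im[v,300:316:3].tolist()) for v in range(216,246,2)])
E
```

```text
{'t': 25.85, 'eef_pos': array([0.45792451, 0.21101855, 0.10061328]), 'tcp_rot': array([-2.68249766e-04,  9.49550579e-01, -3.13613786e-01,  1.41648145e-04]), 'finger_gap': 0.3879768397653665, 'ft_force': array([ 0.42067905, -0.12594304, -2.00874973])}
pos [0.4579 0.211  0.1006] jaw -36.6 gap 0.388 q7 -0.53 t 25.85
shift [-0.0026 -0.0015  0.0711] yaw -0.5 z/rows 1.4 tilt [ 0.  0. -1.]
top edge [308.33436154 231.22040174]
[(216, [68, 63, 61, 65, 62, 65]), (218, [63, 63, 64, 67, 66, 65]), (220, [64, 62, 63, 64, 63, 64]), (222, [62, 63, 65, 62, 63, 63]), (224, [60, 62, 63, 57, 65, 66]), (226, [58, 55, 59, 61, 59, 61]), (228, [60, 61, 61, 60, 57, 62]), (230, [59, 63, 59, 64, 63, 63]), (232, [67, 68, 69, 71, 71, 67]), (234, [71, 71, 72, 72, 72, 71]), (236, [72, 78, 104, 83, 80, 77]), (238, [82, 133, 167, 152, 105, 87]), (240, [133, 178, 181, 185, 172, 142]), (242, [174, 184, 180, 184, 183, 183]), (244, [135, 166, 167, 164, 145, 133])]
```

Rim edge predicted at 231.2, seen at about 231.5: well centred. Descend.

Call:
carry_out([
  [0,-0.0025,-0.0015,0.012,-0.5],
  [0,-0.0025,-0.0015,0.03,-0.5],
  [0,-0.0025,-0.0015,0.05,-0.5],
  [0,-0.0025,-0.0015,0.063,-0.5],
  [0,-0.0025,-0.0015,0.07,-0.5],
])

```text
t: 26.35
eef_pos: [0.456, 0.2136, 0.0286]
tcp_rot: [0.001, 0.951, -0.309, -0.001]
ft_force: [-0.5, 0.2, -1.5]
finger_gap: 0.381
```

Call:
carry_out([
  [0,0,0,0.001,0],
  [0,0,0,0.001,0],
  [0.62,0,0,0.001,0],
  [0.62,0,0,0.001,0],
  [0.62,0,0,0.001,0],
])

```text
t: 26.85
eef_pos: [0.4569, 0.2139, 0.0295]
tcp_rot: [-0.0, 0.951, -0.309, 0.0]
ft_force: [-0.5, -0.2, 0.4]
finger_gap: 0.585
```

Call:
carry_out([
  [0.62,0,0,0,0],
  [0.62,0,0,-0.03,0],
  [0.62,0,0,-0.07,0],
  [0.65,0,0,-0.12,0],
  [0.8,0,0.01,-0.17,0],
])

```text
t: 27.35
eef_pos: [0.4511, 0.2061, 0.1999]
tcp_rot: [0.0, 0.951, -0.309, 0.0]
ft_force: [0.3, 1.4, 0.6]
finger_gap: 0.694
```

Call:
carry_out([
  [0.8,-0.01,0,-0.04,0],
  [0.8,-0.02,0,-0.08,0],
  [0.8,-0.02,0,-0.1,0],
  [0.8,-0.02,0,-0.1,0],
  [0.8,-0.02,0,-0.1,0],
])

```text
t: 27.85
eef_pos: [0.4343, 0.2177, 0.2981]
tcp_rot: [-0.0, 0.951, -0.309, -0.0]
ft_force: [-0.9, 0.2, -0.5]
finger_gap: 0.804
```

```bash
python3 look.py z wrist side top
python3 - <<'E'
from geo import *
f=load('wrist'); g=load('side'); A=[('48',.5295,.314,.059,.024),('42',.493,.2637,.054,.021),('36',.4567,.2138,.049,.018),('30',.42,.1636,.044,.015)]
d=np.array([.5894,.8078,0])
im=f['color'][:, :, ::-1].copy()
for n,x,y,h,r in A:
    b=np.array([x,y,.012]); print(n,proj(f,b),proj(f,b+[0,0,h]),'side',proj(g,b),proj(g,b+[0,0,h]))
    t=np.linspace(0,2*np.pi,60); P=np.array([proj(f,b+[r*np.cos(a),r*np.sin(a),h]) for a in t])
    # overlay only as a check of expected rim
    cv2.polylines(im,[np.round(P*16).astype(int)],True,(0,255,0),1,shift=4)
u0,v0=220,0; w=cv2.resize(im[v0:250,u0:400],None,fx=2.4,fy=2.4,interpolation=2)
s=cv2.resize(g['color'][150:240,215:305,::-1],None,fx=4,fy=4,interpolation=2)
o=np.zeros((600,800,3),np.uint8); o[:w.shape[0],:w.shape[1]]=w; o[:s.shape[0],w.shape[1]:w.shape[1]+s.shape[1]]=s[:,:800-w.shape[1]]
cv2.imwrite('pics/final.png',o)
E
```

```text
{'t': 28.0, 'eef_pos': array([0.4341926 , 0.21713853, 0.29710842]), 'tcp_rot': array([ 9.06450931e-04,  9.50863252e-01, -3.09609336e-01, -5.59389021e-04]), 'finger_gap': 0.7984498921684412, 'ft_force': array([ 0.72936152, -0.40415867,  0.513341  ])}
48 [322.59313413  85.25508012] [324.64821178  78.24475656] side [246.87830006 183.68104956] [244.66616406 166.44184498]
42 [322.20687978 127.59802191] [323.93672397 127.27514242] side [253.8639362  193.64048168] [251.9295867  177.57071466]
36 [321.80436098 166.8029392 ] [323.24908035 171.12179752] side [261.26043879 204.22776586] [259.60168714 189.3802528 ]
30 [321.33785076 203.73167304] [322.52678738 211.12975193] side [269.20388908 215.68599357] [267.81725209 202.11098645]
```

View pics/final.png

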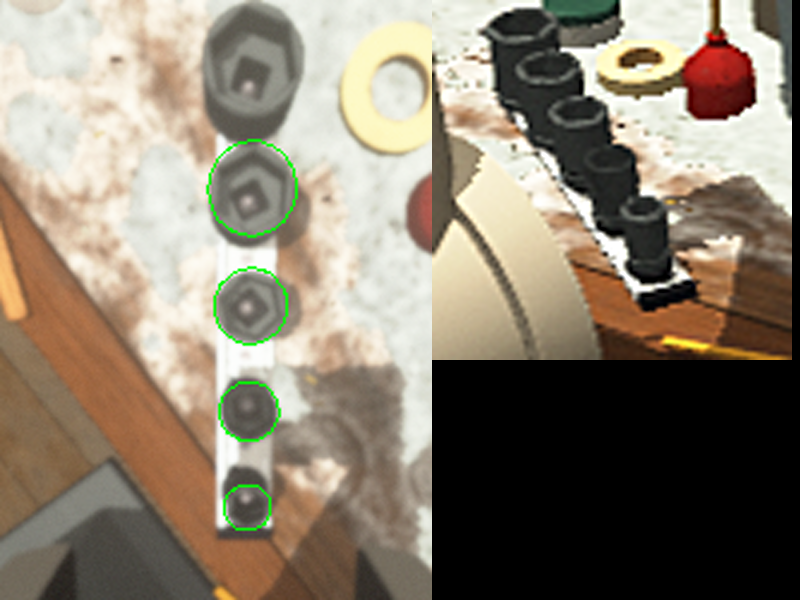

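All four rims match the expected outlines for seated sockets. The side view shows them upright, stepping down in size.

```bash
python3 -c "
from rig import env
print(env.job_done())"
```

```text
the job is handed in; nothing more can be done
None
```

All four loose sockets are back on the rail in order. Going away from the fixed 54 they run 48, 42, 36, 30, each hexagon up and over its stud. I handed the job in at about 28 s of the 112 s allowed; the system reports no verdict.

- **Final wrist image:** the rims of all four sockets lie within about 1–2 px of where seated sockets should appear. Studs show through the openings.
- **Final side view:** all stand upright and their tops step down steadily in size. The gripper was clear at 0.30 m height.
- **Forces:** the only notable contact was setting down the 48, which peaked at about 49 N at the wrist (limit 120 N). A 30 N reading during the first descent was most likely the arm braking.
- **Disagreement:** the rough top-camera positions were up to about 10 mm off from the wrist-camera ones. I used the wrist measurements for every grasp and placing.

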